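# Put the setting block away and hold the gauge box's access panel home

## Task

Close up the thickness gauge after its check: first put the yellow-topped setting block back, standing fully down in the slot of the stand with the yellow labels, and let go of it. Then turn the quarter-turn fastener on the gauge box's access panel clockwise until its white slot line is in line with the two red marks, and only after that press the sprung panel down flush with its frame and finish while still holding it pressed there (do not let go at the end). Leave everything else on the bench where it is.

Things in the scene. Friction and masses are not known exactly. Their poses are not given: they have to be found in the camera images.
- yellow_block_mid (a point): Centre, half-way up, of the setting block with a yellow top (12 mm of yellow over bare steel): 20 mm along its x, 30 mm along its y, 75 mm tall (its z, up), about 0.3 kg. It starts standing upright on a flat black rubber pad 3 mm thick. Look-alikes with blue and green tops stand in their own slots; a red-topped one is clamped in the fixed dial comparator at the back.
- yellow_slot (a point): Floor centre, 8 mm above the table, of the slot in the fixed grey stand with yellow labels (64 x 60 x 25 mm tall). The slot is 24 mm along its x, 34 along its y, 17 deep, mouth bevelled. A block fully down has its centre 37.5 mm above this point, its x along the slot's x either way. Like stands labelled blue, green, red are about 85 mm apart; which stands where varies.
- gauge_box: The fixed grey gauge control box, 170 (x) x 200 (y) x 70 mm high; origin at the centre of its underside on the table. The upper rim, 70 mm up, is the frame round the access panel (opening 134 x 154 mm).
- panel: Aluminium access panel in the top of the gauge box, 130 (x) x 150 (y) x 8 mm; origin at the centre of its underside, axes as the box's. Springs hold its top 78 mm above the table, 8 mm proud of the frame. It slides straight down 8 mm to a hard stop, flush with the frame, taking about 5 N to start and 12 N to be fully home, and springs back when released.
- press_spot (a point): Centre of the flat black disc (38 mm across) on the panel's top face, a good place to press; 38 mm from the panel's centre towards its -y, with 73 mm between it and the fastener's axis. The panel can be pressed anywhere.
- fastener (a joint): Angle of the quarter-turn fastener in rad; 0 when its white slot line lies along the panel's x, in line with the red marks. Grows when turned clockwise seen from above; starts at -1.45 to -1.0; can go from -1.6 to 0.5, so it can be overshot. It stays where it is left (about 0.06 N m of friction).
- fastener_grip (a point): Point on the fastener's upright axis, 24 mm above the panel's top face, at gripping height. The fastener is a black bar, 44 mm along its x (with the white slot line on top), 12 mm thick along its y, its top 34 mm above the panel's top face; a steel washer 42 mm across, 3 mm thick lies under it. Axes turn with the bar; z up.
- blue_block_mid (a point): Centre of the blue-topped block, 20 x 30 x 75 mm, standing in its slot. To be left alone.
- green_block_mid (a point): Centre of the green-topped block, 20 x 30 x 75 mm, standing in its slot. To be left alone.
- timer_mid (a point): Centre of a white round timer, 68 mm across, 18 mm tall. To be left alone.
- jar_mid (a point): Centre of a small jar, 50 mm across, 70 mm tall. To be left alone.
- brush_grip (a point): Handle of a brush 150 mm long lying on the table. To be left alone.
- dish_mid (a point): Centre of a steel dish, 90 mm across, 30 mm tall. To be left alone.

How it is judged:
By the outcome, as a careful person would: the job done as asked, in the order asked, and still so for the second after the job is handed in, while the arm keeps its last pose, push and grip.
It also fails if it takes over 51 s, if anything falls off the work surface, if the arm or the gripper's body presses on something with over 40 N, if the wrist force passes 120 N, or if a joint passes its speed limit or range.

## Robot

A 6-joint arm with a two-finger parallel gripper is mounted at the origin on the work surface. World frame = base frame: x ahead of the robot, y to its left, z up, the work surface at z = 0. Lengths are in m, angles in degrees, forces in N, time in s.
With the tool pointing down it reaches from about 0.275 to 0.875 m from the base axis. Payload 12.5 kg.
Tool frame: the origin (TCP) lies midway between the tips of the shut fingers; the grasp point (between the pads) lies 19 mm behind it; x points along the fingers, y is the direction in which the jaws open and shut, and the axes are right-handed (so a half turn about x gives the same grasp; the last joint's range is limited). The gripper opens to 85 mm and grips with 20 to 120 N. Pads are 22 mm wide; open, the fingers measure 114 mm over their backs; the gripper's body (76 mm by 85 mm) begins 54 mm behind the grasp point. The pads swing forward as they close: fully open they stand 13 mm farther back than shut.
Start: joints at [-69.42, 20.094, 94.641, -0, 65.266, -4.847], TCP at [0.236, -0.497, 0.231] pointing down, gripper open.
Joint ranges: [-157.81, 157.81], [-45, 120.19], [0.68, 151.7], [-89.99, 269.99], [4.06, 180], [-164.3, 164.3]. Speed limits (degrees/s): [127.2, 127.2, 159.86, 180, 180, 180].

## Interface

Orientations are given as a 3x3 rotation matrix whose columns are the frame's x, y, z axes.
In Python, from rig import robot, imaging, ticket, models gives the robot as it stands.
- The arm moves only by the shell command python3 -m inch 'ROWS' [FORCE]. ROWS is JSON, a list of rows, each an object of numbers: "dx", "dy", "dz": the shift along the tool's x, y, z in m; "ax", "ay", "az": the turn, a rotation vector about the tool's x, y, z in degrees; "hand": the opening, from 0 (shut) to 1 (fully open). In form: [{"dx": .., "dy": .., "dz": .., "ax": .., "ay": .., "az": .., "hand": ..}, ...]. A call has exactly 8 rows; each row shifts and turns the commanded pose from where the row before left it, along the tool's axes as they then stand; what a row does not reach is not made up. A row lasts 1/10 s, in which the tool goes at most 50 mm and 8.59 degrees, less where a joint would pass 70% of its speed; a pose out of reach is approached as far as the arm can. A call is refused whole if a number of a shift passes 0.05 or a number of a turn 8.59, either way. A call with a gripper value outside its range is refused whole. The fingers move at their own pace and stop on an object; FORCE is the grip in N (left out, the last holds). Time passes only in rows, so rows that do not move let the fingers close, or fill a call up. It gives the time, the measured TCP pose, the force and the opening at its end, in the units of the state.
- robot.get_obs(): the state, without advancing time (a new reading comes with each control period).
- imaging.read_camera(name): name is "scene" or "top"; returns (picture, depth): 400x640x3 uint8, red, green, blue; 400x640 float32, m along the optical axis (not along the pixel's ray), 0 where there is no reading.
- imaging.calibration(name): a dict with "camera_matrix" (3x3 intrinsics, pixels), "rvec" (rotation vector, rad) and "tvec" (3), from world to camera coordinates, as OpenCV has them. Camera axes: x right, y down, z forward; pixel columns grow to the right and rows downward; lengths in m; the calibration is good to about 2 mm. A picture is of the moment at which its call begins. calibration takes no time and is no camera call.
- ticket.job_done(): hands the job in, once; it reports no verdict.
Trained networks look in the newest picture that a camera, given by its name, has taken for a name from the list of things; names that differ only in an ending like _2 or _b are one class to them, and where a whole thing is asked for, a point or a joint stands for the part that bears it (a point fixed in the world has none). Each returns a list of dicts, best first, with "score" (0 to 1); they miss things now and then, are a little off and sometimes report something else, mostly with a low value. They report only what shows in the picture. A call takes as long as a camera call.
- models.search_frame(target, camera): "box" ([left, top, width, height] in pixels, round what is visible of it).
- models.trace(target, camera): "mask" (400x640 bool, what is visible of it) and "box" ([left, top, width, height] in pixels, round what is visible of it).
The state is a dict: "t": time; "joint_positions": joint angles; "joint_velocities": joint speeds; "effort": joint torques, N m; "tcp_pos": TCP position; "tcp_rot": TCP orientation; "force": force on the tool from outside, world axes, zero at the start; "wrist_torque": the same for the moment, N m; "gripper_width": finger opening in m.
Only numpy, scipy, OpenCV 4.12 (cv2) and the standard library are available. Lean on these libraries where they do the work, as an engineer would, in place of code of your own. Each camera call takes 0.05 s, during which the arm holds its last target. There are 200 camera calls.

## Working session

There is one attempt and no reset: what is moved stays moved. The work goes in short steps, Python scripts to look and compute and a shell command to move; the robot and the scene stay as the last step left them, time stands still between calls to the robot, and variables do not carry over. Pictures are saved under pics/ and viewed, about 8 in all and at most 12, crops included, and the job is handed in when it is done.

```bash
ls; mkdir -p pics
cat > h.py <<'E'
import numpy as np, cv2
from rig import robot, imaging, ticket, models
def cal(n):
    c=imaging.calibration(n); K=np.array(c["camera_matrix"]);R=cv2.Rodrigues(np.array(c["rvec"],float))[0];t=np.array(c["tvec"],float).ravel()
    return K,R,t
def cloud(n,d):
    K,R,t=cal(n); v,u=np.mgrid[0:400,0:640]
    P=np.stack([(u-K[0,2])/K[0,0]*d,(v-K[1,2])/K[1,1]*d,d],-1)
    return (P-t)@R
def ray(n,u,v,z):
    K,R,t=cal(n); o=-R.T@t; r=R.T@np.array([(u-K[0,2])/K[0,0],(v-K[1,2])/K[1,1],1.])
    return o+r*(z-o[2])/r[2]
def proj(n,p):
    K,R,t=cal(n); q=K@(R@np.array(p,float)+t); return q[:2]/q[2]
def save(f,im): cv2.imwrite(f,cv2.cvtColor(im,cv2.COLOR_RGB2BGR))
E
python3 - <<'E'
from h import *
for n in("top","scene"):
    im,d=imaging.read_camera(n); save(f"pics/{n}0.png",im); np.savez(f"{n}0.npz",im=im,d=d)
    K,R,t=cal(n);print(n,K[0,0],-R.T@t)
    for o in("yellow_block_mid","gauge_box","panel","fastener","press_spot","blue_block_mid","green_block_mid","yellow_slot"):
        try:
            r=models.search_frame(o,n); print(o,[(round(x["score"],2),np.round(x["box"]).tolist()) for x in r[:3]])
        except Exception as e: print(o,e)
o=robot.get_obs();print(o["t"],o["tcp_rot"])
E
```

```text
pics
top 396.1234863691187 [ 0.49361535 -0.00794932  1.14136209]
yellow_block_mid []
gauge_box [(0.68, [366.0, 180.0, 86.0, 73.0])]
panel [(0.94, [378.0, 190.0, 63.0, 59.0])]
fastener [(0.79, [391.0, 212.0, 18.0, 18.0]), (0.41, [170.0, 260.0, 24.0, 19.0])]
press_spot [(0.8, [384.0, 188.0, 62.0, 56.0])]
blue_block_mid [(0.64, [187.0, 188.0, 23.0, 10.0])]
green_block_mid [(0.64, [288.0, 181.0, 16.0, 10.0])]
yellow_slot [(0.79, [224.0, 186.0, 23.0, 20.0])]
scene 365.8765115090425 [1.27131501 0.25270539 0.81808803]
yellow_block_mid [(0.67, [386.0, 186.0, 11.0, 24.0])]
gauge_box [(0.92, [217.0, 147.0, 76.0, 57.0])]
panel [(0.64, [228.0, 149.0, 50.0, 36.0])]
fastener [(0.59, [334.0, 207.0, 13.0, 24.0]), (0.48, [256.0, 156.0, 14.0, 15.0])]
press_spot [(0.81, [225.0, 153.0, 57.0, 30.0])]
blue_block_mid [(0.47, [425.0, 225.0, 15.0, 27.0]), (0.17, [206.0, 232.0, 23.0, 23.0])]
green_block_mid [(0.7, [334.0, 209.0, 13.0, 20.0])]
yellow_slot [(0.58, [383.0, 223.0, 29.0, 26.0]), (0.4, [258.0, 155.0, 14.0, 16.0])]
0.9 [[-5.58565325e-07  4.29349823e-01 -9.03138267e-01]
 [ 8.09762949e-06 -9.03138267e-01 -4.29349823e-01]
 [-1.00000000e+00 -7.55309899e-06 -2.97225407e-06]]
```

View pics/top0.png

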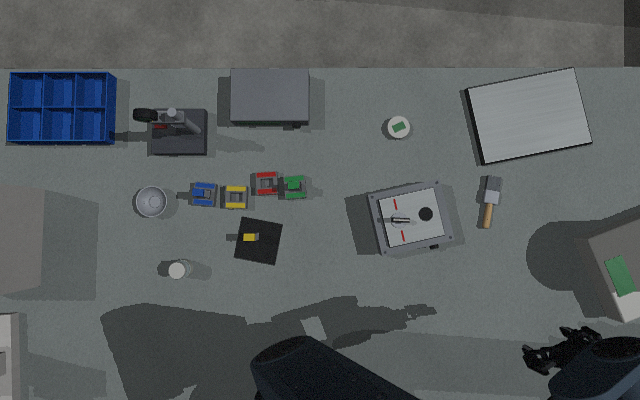

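View pics/scene0.png

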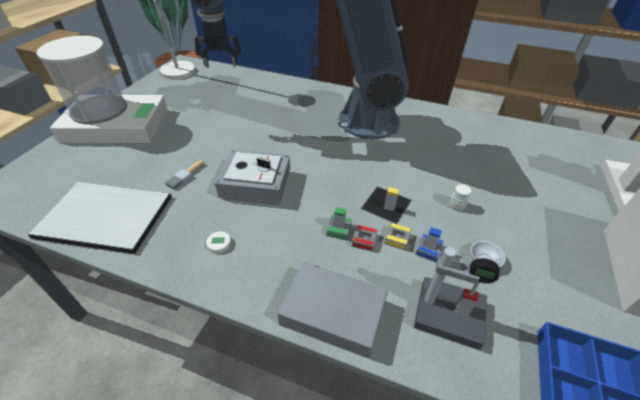

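Top view: yellow block at (250,237) on its pad, yellow stand at (235,197) between blue and red, gauge box at (411,218) with the bar near (400,220) and the disc at (426,214). Next come zoomed crops and measurements.

Run:
```python
from h import *
f=np.load("top0.npz");im,d=f["im"],f["d"];C=cloud("top",d)
a=cv2.resize(im[175:270,185:285],None,fx=6,fy=6,interpolation=cv2.INTER_CUBIC)
b=cv2.resize(im[175:255,365:455],None,fx=7,fy=7,interpolation=cv2.INTER_CUBIC)
a=cv2.resize(a,(400,380));b=cv2.resize(b,(400,356));o=np.zeros((380,800,3),np.uint8);o[:,:400]=a;o[:356,400:]=b;save("pics/crop1.png",o)
for n in("top","scene"):
    g=np.load(n+"0.npz");I=g["im"];D=g["d"];CC=cloud(n,D)
    h=cv2.cvtColor(I,cv2.COLOR_RGB2HSV).astype(int)
    m=((h[...,0]>20)&(h[...,0]<33)&(h[...,1]>130)&(h[...,2]>90)).astype(np.uint8)
    k,L,s,c=cv2.connectedComponentsWithStats(m)
    for i in range(1,k):
        if s[i,4]>8:
            uv=c[i]; P=CC[L==i]; P=P[D[L==i]>0]
            q=np.argwhere(L==i)[:,::-1].astype(np.float32); print(n,s[i],uv.round(1),np.median(P,0).round(4),cv2.minAreaRect(q))
# box rim: height 65-74 / panel 75-80
for lo,hi,nm in((.064,.074,"rim"),(.0745,.083,"panel"),(.1,.12,"bar")):
    m=(C[...,2]>lo)&(C[...,2]<hi)&(d>0); m[:,:360]=0;m[:,460:]=0;m[:170]=0;m[260:]=0
    P=C[m][:,:2]; r=cv2.minAreaRect((P*1000).astype(np.float32)); print(nm,len(P),P.mean(0),r,np.median(C[m][:,2]))
```

```text
top [227 186  19   5  86] [235.6 188.2] [0.5893 0.2355 0.0261] ((236.0, 188.0), (4.0, 18.0), 90.0)
top [226 203  19   5  89] [235.4 204.9] [0.5413 0.2353 0.0264] ((235.0, 205.0), (4.0, 18.0), 90.0)
top [243 233  12   8  92] [248.6 236.6] [0.4535 0.1891 0.0782] ((248.5, 236.5), (7.0, 11.0), 90.0)
scene [388 188  10   7  49] [392.6 191.1] [0.4584 0.1894 0.0776] ((392.5000305175781, 191.00001525878906), (9.216353416442871, 5.093247413635254), 14.03624439239502)
scene [392 224  17   7  39] [399.9 227. ] [0.5416 0.2376 0.0259] ((400.18377685546875, 226.90267944335938), (16.762895584106445, 2.499730110168457), 17.102725982666016)
scene [388 236  18   7  53] [396.4 239. ] [0.5886 0.237  0.0265] ((396.5000305175781, 239.00001525878906), (18.024982452392578, 2.8460500240325928), 18.434947967529297)
scene [386 241  18   7  44] [395.  244.1] [0.5974 0.2375 0.0134] ((394.632080078125, 244.03773498535156), (17.71950912475586, 2.472489833831787), 15.945395469665527)
rim 1865 [ 0.50609815 -0.24543276] ((507.6253356933594, -247.410888671875), (170.03286743164062, 201.08673095703125), 12.893758773803711) 0.07015400596338069
panel 2568 [ 0.50776703 -0.24810203] ((509.19976806640625, -245.8446807861328), (165.26168823242188, 192.60816955566406), 11.280831336975098) 0.07848830210600591
bar 82 [ 0.49979189 -0.21258047] ((499.3407897949219, -212.2223663330078), (43.473716735839844, 10.387145042419434), 89.99913787841797) 0.11219755862743386
```

View pics/crop1.png

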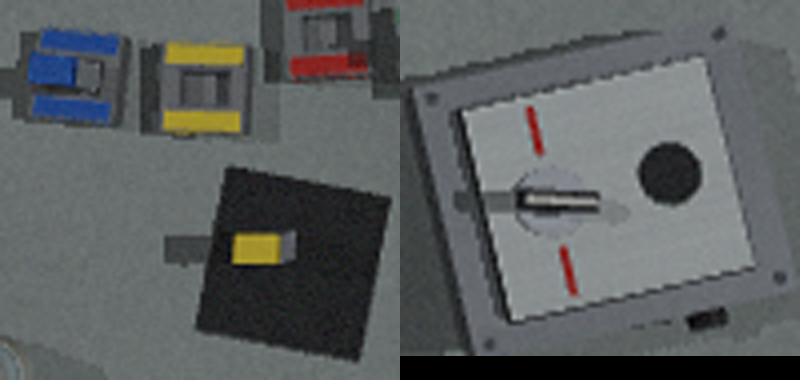

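```bash
cat > fit.py <<'E'
from h import *
from scipy.optimize import minimize
S=6
def soft(n,f,box,kind):
    I=f["im"].astype(float); r,g,b=I[...,0],I[...,1],I[...,2]
    if kind=="y": m=np.minimum(r,g)-b
    if kind=="r": m=r-np.maximum(g,b)
    l,t,w,h=box; m=m[t:t+h,l:l+w]; return np.clip(m/np.percentile(m,99.5 if kind=="r" else 97),0,1)
def raster(n,polys,box):
    l,t,w,h=box; o=np.zeros((h*S,w*S),np.uint8)
    for P in polys:
        uv=np.array([proj(n,p) for p in P]); q=((uv-[l,t]+.5)*S-.5)
        cv2.fillConvexPoly(o,np.round(cv2.convexHull(q.astype(np.float32))*16).astype(np.int32),255,shift=4)
    return cv2.GaussianBlur(cv2.resize(o,(w,h),interpolation=cv2.INTER_AREA)/255.,(0,0),.4)
def boxpts(x,y,yaw,cx,cy,lx,ly,z0,z1):
    c,s=np.cos(yaw),np.sin(yaw); return [(x+c*a-s*b,y+s*a+c*b,z) for z in(z0,z1) for a in(cx-lx/2,cx+lx/2) for b in(cy-ly/2,cy+ly/2)]
def fit(model,p0,step,views,kind,tag=""):
    F={n:soft(n,np.load(f"{n}{tag}.npz"),b,kind) for n,b in views.items()}
    p0=np.array(p0,float);step=np.array(step)
    c=lambda q:sum(((raster(n,model(p0+q*step),b)-F[n])**2).sum() for n,b in views.items())
    best=None
    for k in (0,1,-1):
        q0=np.zeros(len(p0)); q0[2]=k*1.5
        sx=np.vstack([q0]+[q0+e for e in np.eye(len(p0))])
        r=minimize(c,q0,method="Nelder-Mead",options=dict(initial_simplex=sx,maxiter=400,xatol=.01,fatol=1e-3))
        if best is None or r.fun<best.fun: best=r
    return p0+best.x*step,best.fun
E
python3 - <<'E'
from fit import *
T={"top":[238,228,24,18]};Sc={"scene":[382,183,22,14]}
blk=lambda p:[boxpts(p[0],p[1],p[2],0,0,.02,.03,.066,.078)]
for v in(T,Sc,{**T,**Sc}): print("block",fit(blk,[.456,.189,0],[.004,.004,.08],v,"y"))
T={"top":[220,181,32,30]};Sc={"scene":[384,220,28,22]}
lab=lambda p:[boxpts(p[0],p[1],p[2],s*p[5],0,p[4],p[3],.025,.0255) for s in(1,-1)]
for v in(T,): print("stand",fit(lab,[.565,.236,0,.05,.012,.024],[.004,.004,.08,.004,.003,.003],v,"y"))
T={"top":[386,194,28,52]}
red=lambda p:[boxpts(p[0],p[1],p[2],s*p[5],0,p[4],p[3],.078,.0782) for s in(1,-1)]
print("red",fit(red,[.5,-.212,.22,.004,.03,.04],[.004,.004,.08,.001,.004,.004],T,"r"))
# bar, disc, box/block points
for n in("top","scene"):
    f=np.load(n+"0.npz");C=cloud(n,f["d"]);X=(C[...,0]-.505);Y=C[...,1]+.247
    m=(C[...,2]>.095)&(C[...,2]<.12)&(np.hypot(X,Y)<.09)&(f["d"]>0);P=C[m]
    w,V=np.linalg.eigh(np.cov(P[:,:2].T)); print(n,"bar",len(P),P.mean(0),np.degrees(np.arctan2(V[1,1],V[0,1])),np.sqrt(w*12))
    g=f["im"].max(-1); m=(np.abs(C[...,2]-.078)<.006)&(g<60)&(np.hypot(C[...,0]-.515,C[...,1]+.283)<.04);print("disc",m.sum(),C[m].mean(0))
    m=(np.abs(C[...,2]-.025)<.005)&(np.hypot(C[...,0]-.565,C[...,1]-.236)<.045)&(f["d"]>0);P=C[m];print("stand",len(P),P.mean(0),cv2.minAreaRect((P[:,:2]*1000).astype(np.float32)))
    m=(np.abs(C[...,2]-.07)<.004)&(np.hypot(X,Y)<.15)&(f["d"]>0);P=C[m];print("rim",len(P),cv2.minAreaRect((P[:,:2]*1000).astype(np.float32)))
E
```

```text
Traceback (most recent call last):
  File "fit.py", line 18, in fit
    F={n:soft(n,np.load(f"{n}{tag}.npz"),b,kind) for n,b in views.items()}
                ~~~~~~~^^^^^^^^^^^^^^^^^
FileNotFoundError: [Errno 2] No such file or directory: 'top.npz'
```

```bash
sed -i 's/tag=""/tag="0"/' fit.py
cat > m1.py <<'E'
from fit import *
T={"top":[238,228,24,18]};Sc={"scene":[382,183,22,14]}
blk=lambda p:[boxpts(p[0],p[1],p[2],0,0,.02,.03,.066,.078)]
for v in(T,Sc,{**T,**Sc}): print("block",fit(blk,[.456,.189,0],[.004,.004,.08],v,"y"))
T={"top":[220,181,32,30]};Sc={"scene":[384,220,28,22]}
lab=lambda p:[boxpts(p[0],p[1],p[2],s*p[5],0,p[4],p[3],.025,.0255) for s in(1,-1)]
for v in(T,): print("stand",fit(lab,[.565,.236,0,.05,.012,.024],[.004,.004,.08,.004,.003,.003],v,"y"))
T={"top":[386,194,28,52]}
red=lambda p:[boxpts(p[0],p[1],p[2],s*p[5],0,p[4],p[3],.078,.0782) for s in(1,-1)]
print("red",fit(red,[.5,-.212,.22,.004,.03,.04],[.004,.004,.08,.001,.004,.004],T,"r"))
for n in("top","scene"):
    f=np.load(n+"0.npz");C=cloud(n,f["d"]);X=(C[...,0]-.505);Y=C[...,1]+.247
    m=(C[...,2]>.095)&(C[...,2]<.12)&(np.hypot(X,Y)<.09)&(f["d"]>0);P=C[m]
    w,V=np.linalg.eigh(np.cov(P[:,:2].T)); print(n,"bar",len(P),P.mean(0),np.degrees(np.arctan2(V[1,1],V[0,1])),np.sqrt(w*12))
    g=f["im"].max(-1); m=(np.abs(C[...,2]-.078)<.006)&(g<60)&(np.hypot(C[...,0]-.515,C[...,1]+.283)<.04);print("disc",m.sum(),C[m].mean(0))
    m=(np.abs(C[...,2]-.025)<.005)&(np.hypot(C[...,0]-.565,C[...,1]-.236)<.045)&(f["d"]>0);P=C[m];print("stand",len(P),P.mean(0),cv2.minAreaRect((P[:,:2]*1000).astype(np.float32)))
    m=(np.abs(C[...,2]-.07)<.004)&(np.hypot(X,Y)<.15)&(f["d"]>0);P=C[m];print("rim",len(P),cv2.minAreaRect((P[:,:2]*1000).astype(np.float32)))
E
python3 m1.py
```

```text
block (array([0.45362012, 0.18894819, 0.00454145]), np.float64(1.305698217182737))Traceback (most recent call last):
  File "m1.py", line 4, in <module>
    for v in(T,Sc,{**T,**Sc}): print("block",fit(blk,[.456,.189,0],[.004,.004,.08],v,"y"))
                                             ~~~^^^^^^^^^^^^^^^^^^^^^^^^^^^^^^^^^^^^^^^^^
  File "fit.py", line 25, in fit
    r=minimize(c,q0,method="Nelder-Mead",options=dict(initial_simplex=sx,maxiter=400,xatol=.01,fatol=1e-3))
    res = _minimize_neldermead(fun, x0, args, callback, bounds=bounds,
                               **options)
    fxr = func(xr)
    fx = function(np.copy(x), *(wrapper_args + args))
  File "fit.py", line 20, in <lambda>
    c=lambda q:sum(((raster(n,model(p0+q*step),b)-F[n])**2).sum() for n,b in views.items())
               ~~~^^^^^^^^^^^^^^^^^^^^^^^^^^^^^^^^^^^^^^^^^^^^^^^^^^^^^^^^^^^^^^^^^^^^^^^^^
  File "fit.py", line 20, in <genexpr>
    c=lambda q:sum(((raster(n,model(p0+q*step),b)-F[n])**2).sum() for n,b in views.items())
                     ~~~~~~^^^^^^^^^^^^^^^^^^^^^^
  File "fit.py", line 12, in raster
    uv=np.array([proj(n,p) for p in P]); q=((uv-[l,t]+.5)*S-.5)
                 ~~~~^^^^^
  File "h.py", line 14, in proj
    K,R,t=cal(n); q=K@(R@np.array(p,float)+t); return q[:2]/q[2]
          ~~~^^^
  File "h.py", line 4, in cal
    c=imaging.calibration(n); K=np.array(c["camera_matrix"]);R=cv2.Rodrigues(np.array(c["rvec"],float))[0];t=np.array(c["tvec"],float).ravel()
ValueError: time passes only in moves, steps and waits
```

```bash
sed -i 's/^def cal/import functools\n@functools.lru_cache(None)\ndef cal/' h.py; python3 m1.py; python3 -c "
from h import *;print(robot.get_obs()['t'])"
```

```text
block (array([0.45362012, 0.18894819, 0.00454145]), np.float64(1.305698217182737))
block (array([0.45125536, 0.18910036, 0.04306191]), np.float64(7.832412654523109))
block (array([0.45330062, 0.18894758, 0.00932348]), np.float64(12.522518268521647))
stand (array([ 0.56535997,  0.23697993, -0.02382745,  0.05350579,  0.0125024 ,
        0.02363641]), np.float64(2.661712358238308))
red (array([ 0.50052238, -0.21327593,  0.22406889,  0.00413069,  0.02917778,
        0.04309101]), np.float64(0.3251166557061157))
top bar 82 [ 0.49979189 -0.21258047  0.11185816] 87.8386918231613 [0.01199062 0.04537478]
disc 145 [ 0.51704169 -0.28417043  0.07914894]
stand 386 [0.56423439 0.23584515 0.0254228 ] ((565.4405517578125, 236.73585510253906), (61.662532806396484, 65.37128448486328), 89.55904388427734)
rim 1818 ((507.71514892578125, -247.4097442626953), (170.0286407470703, 201.08811950683594), 12.953938484191895)
scene bar 92 [ 0.50343599 -0.20870119  0.10651535] 89.63765714933324 [0.01170649 0.04588956]
disc 31 [ 0.51571856 -0.28305464  0.0792773 ]
stand 330 [0.56760321 0.2380377  0.02509271] ((566.0429077148438, 238.18275451660156), (59.47166061401367, 69.70269775390625), 87.83296203613281)
rim 918 ((507.40411376953125, -245.5050048828125), (177.50013732910156, 200.57366943359375), 12.943914413452148)
0.9
```

```bash
python3 -m inch '[{"ax":-8.1,"hand":1},{"ax":-8.1},{"ax":-8.1},{"ax":-8.1},{"ax":-8.1},{"ax":-8.1},{"ax":-8.1},{"ax":-8.1}]' 40; python3 -m inch '[{"dy":0.0136,"dz":-0.0429},{"dy":0.0136,"dz":-0.0429},{"dy":0.0136,"dz":-0.0429},{"dy":0.0136,"dz":-0.0429},{"dy":0.0136,"dz":-0.0429},{"dy":0.0136,"dz":-0.0429},{"dy":0.0136,"dz":-0.0429},{"dy":0.0136,"dz":-0.0429}]'
```

```text
schema error: expected keys dx, dy, dz, ax, ay, az, hand
schema error: expected keys dx, dy, dz, ax, ay, az, hand
```

```bash
python3 -m inch '[{"dx":0,"dy":0,"dz":0,"ax":-8.1,"ay":0,"az":0,"hand":1},{"dx":0,"dy":0,"dz":0,"ax":-8.1,"ay":0,"az":0,"hand":1},{"dx":0,"dy":0,"dz":0,"ax":-8.1,"ay":0,"az":0,"hand":1},{"dx":0,"dy":0,"dz":0,"ax":-8.1,"ay":0,"az":0,"hand":1},{"dx":0,"dy":0,"dz":0,"ax":-8.1,"ay":0,"az":0,"hand":1},{"dx":0,"dy":0,"dz":0,"ax":-8.1,"ay":0,"az":0,"hand":1},{"dx":0,"dy":0,"dz":0,"ax":-8.1,"ay":0,"az":0,"hand":1},{"dx":0,"dy":0,"dz":0,"ax":-8.1,"ay":0,"az":0,"hand":1}]' 40; python3 -m inch '[{"dx":0,"dy":0.0136,"dz":-0.0429,"ax":0,"ay":0,"az":0,"hand":1},{"dx":0,"dy":0.0136,"dz":-0.0429,"ax":0,"ay":0,"az":0,"hand":1},{"dx":0,"dy":0.0136,"dz":-0.0429,"ax":0,"ay":0,"az":0,"hand":1},{"dx":0,"dy":0.0136,"dz":-0.0429,"ax":0,"ay":0,"az":0,"hand":1},{"dx":0,"dy":0.0136,"dz":-0.0429,"ax":0,"ay":0,"az":0,"hand":1},{"dx":0,"dy":0.0136,"dz":-0.0429,"ax":0,"ay":0,"az":0,"hand":1},{"dx":0,"dy":0.0136,"dz":-0.0429,"ax":0,"ay":0,"az":0,"hand":1},{"dx":0,"dy":0.0136,"dz":-0.0429,"ax":0,"ay":0,"az":0,"hand":1}]'
```

```text
t: 1.7
tcp_pos: [0.2362, -0.4967, 0.2313]
tcp_rot: [[-0.0, 1.0, 0.01], [-0.0, 0.01, -1.0], [-1.0, -0.0, 0.0]]
force: [-0.1, 0.0, -0.2]
gripper_width: 0.0851
t: 2.5
tcp_pos: [0.3438, -0.1514, 0.2315]
tcp_rot: [[0.001, 1.0, 0.004], [-0.0, 0.004, -1.0], [-1.0, 0.001, 0.0]]
force: [0.5, -0.1, -0.6]
gripper_width: 0.0853
```

```bash
python3 -m inch '[{"dx":0.01,"dy":0.0137,"dz":-0.0425,"ax":0,"ay":0,"az":0,"hand":1},{"dx":0.01,"dy":0.0137,"dz":-0.0425,"ax":0,"ay":0,"az":0,"hand":1},{"dx":0.01,"dy":0.0137,"dz":-0.0425,"ax":0,"ay":0,"az":0,"hand":1},{"dx":0.01,"dy":0.0137,"dz":-0.0425,"ax":0,"ay":0,"az":0,"hand":1},{"dx":0.01,"dy":0.0137,"dz":-0.0425,"ax":0,"ay":0,"az":0,"hand":1},{"dx":0.01,"dy":0.0137,"dz":-0.0425,"ax":0,"ay":0,"az":0,"hand":1},{"dx":0.01,"dy":0.0137,"dz":-0.0425,"ax":0,"ay":0,"az":0,"hand":1},{"dx":0.01,"dy":0.0137,"dz":-0.0425,"ax":0,"ay":0,"az":0,"hand":1}]'; python3 -m inch '[{"dx":0,"dy":0,"dz":0,"ax":0,"ay":0,"az":0,"hand":1},{"dx":0,"dy":0,"dz":0,"ax":0,"ay":0,"az":0,"hand":1},{"dx":0,"dy":0,"dz":0,"ax":0,"ay":0,"az":0,"hand":1},{"dx":0,"dy":0,"dz":0,"ax":0,"ay":0,"az":0,"hand":1},{"dx":0,"dy":0,"dz":0,"ax":0,"ay":0,"az":0,"hand":1},{"dx":0,"dy":0,"dz":0,"ax":0,"ay":0,"az":0,"hand":1},{"dx":0,"dy":0,"dz":0,"ax":0,"ay":0,"az":0,"hand":1},{"dx":0,"dy":0,"dz":0,"ax":0,"ay":0,"az":0,"hand":1}]'
```

```text
t: 3.3
tcp_pos: [0.4522, 0.1894, 0.151]
tcp_rot: [[0.0, 1.0, 0.004], [0.0, 0.004, -1.0], [-1.0, 0.0, -0.0]]
force: [0.9, -0.2, 0.2]
gripper_width: 0.0852
t: 4.1
tcp_pos: [0.4519, 0.1872, 0.1514]
tcp_rot: [[0.0, 1.0, 0.004], [0.0, 0.004, -1.0], [-1.0, 0.0, -0.0]]
force: [-0.7, 0.3, -1.1]
gripper_width: 0.0853
```

```bash
python3 -m inch '[{"dx":0.016,"dy":0.0015,"dz":-0.0017,"ax":0,"ay":0,"az":0,"hand":1},{"dx":0.02,"dy":0,"dz":0,"ax":0,"ay":0,"az":0,"hand":1},{"dx":0.02,"dy":0,"dz":0,"ax":0,"ay":0,"az":0,"hand":1},{"dx":0.02,"dy":0,"dz":0,"ax":0,"ay":0,"az":0,"hand":1},{"dx":0.02,"dy":0,"dz":0,"ax":0,"ay":0,"az":0,"hand":1},{"dx":0.016,"dy":0,"dz":0,"ax":0,"ay":0,"az":0,"hand":1},{"dx":0,"dy":0,"dz":0,"ax":0,"ay":0,"az":0,"hand":1},{"dx":0,"dy":0,"dz":0,"ax":0,"ay":0,"az":0,"hand":1}]'; python3 -m inch '[{"dx":0,"dy":0,"dz":0,"ax":0,"ay":0,"az":0,"hand":0.1},{"dx":0,"dy":0,"dz":0,"ax":0,"ay":0,"az":0,"hand":0.1},{"dx":0,"dy":0,"dz":0,"ax":0,"ay":0,"az":0,"hand":0.1},{"dx":0,"dy":0,"dz":0,"ax":0,"ay":0,"az":0,"hand":0.1},{"dx":0,"dy":0,"dz":0,"ax":0,"ay":0,"az":0,"hand":0.1},{"dx":0,"dy":0,"dz":0,"ax":0,"ay":0,"az":0,"hand":0.1},{"dx":0,"dy":0,"dz":0,"ax":0,"ay":0,"az":0,"hand":0.1},{"dx":0,"dy":0,"dz":0,"ax":0,"ay":0,"az":0,"hand":0.1}]' 40
```

```text
t: 4.9
tcp_pos: [0.4535, 0.1891, 0.0396]
tcp_rot: [[-0.0, 1.0, 0.004], [-0.0, 0.004, -1.0], [-1.0, -0.0, 0.0]]
force: [0.8, 0.2, 0.5]
gripper_width: 0.0853
t: 5.7
tcp_pos: [0.4536, 0.1891, 0.0396]
tcp_rot: [[0.0, 1.0, 0.004], [0.0, 0.004, -1.0], [-1.0, 0.0, -0.0]]
force: [-0.8, -0.4, 5.7]
gripper_width: 0.02
```

```bash
python3 -m inch '[{"dx":-0.015,"dy":0,"dz":0,"ax":0,"ay":0,"az":0,"hand":0.1},{"dx":-0.02,"dy":0,"dz":0,"ax":0,"ay":0,"az":0,"hand":0.1},{"dx":-0.02,"dy":0,"dz":0,"ax":0,"ay":0,"az":0,"hand":0.1},{"dx":0,"dy":0.022,"dz":-0.0095,"ax":0,"ay":0,"az":0,"hand":0.1},{"dx":0,"dy":0.022,"dz":-0.0095,"ax":0,"ay":0,"az":0,"hand":0.1},{"dx":0,"dy":0.022,"dz":-0.0095,"ax":0,"ay":0,"az":0,"hand":0.1},{"dx":0,"dy":0.022,"dz":-0.0095,"ax":0,"ay":0,"az":0,"hand":0.1},{"dx":0,"dy":0.022,"dz":-0.0095,"ax":1.2,"ay":0,"az":0,"hand":0.1}]'
python3 -m inch '[{"dx":0,"dy":0,"dz":0,"ax":0,"ay":0,"az":0,"hand":0.1},{"dx":0,"dy":0,"dz":0,"ax":0,"ay":0,"az":0,"hand":0.1},{"dx":0,"dy":0,"dz":0,"ax":0,"ay":0,"az":0,"hand":0.1},{"dx":0,"dy":0,"dz":0,"ax":0,"ay":0,"az":0,"hand":0.1},{"dx":0,"dy":0,"dz":0,"ax":0,"ay":0,"az":0,"hand":0.1},{"dx":0,"dy":0,"dz":0,"ax":0,"ay":0,"az":0,"hand":0.1},{"dx":0,"dy":0,"dz":0,"ax":0,"ay":0,"az":0,"hand":0.1},{"dx":0,"dy":0,"dz":0,"ax":0,"ay":0,"az":0,"hand":0.1}]'
python3 - <<'E'
from h import *
im,d=imaging.read_camera("scene");np.savez("scene1.npz",im=im,d=d)
im2,d2=imaging.read_camera("top");np.savez("top1.npz",im=im2,d=d2)
o=np.zeros((400,800,3),np.uint8)
o[:]=np.hstack([cv2.resize(im[175:255,355:435],(400,400),interpolation=2),cv2.resize(im2[165:245,195:275],(400,400),interpolation=2)])
save("pics/hold1.png",o)
E
```

```text
t: 6.5
tcp_pos: [0.5635, 0.2372, 0.0936]
tcp_rot: [[-0.001, 1.0, -0.017], [-0.0, -0.017, -1.0], [-1.0, -0.001, 0.0]]
force: [-0.3, 0.4, -3.3]
gripper_width: 0.0197
t: 7.3
tcp_pos: [0.5631, 0.237, 0.0943]
tcp_rot: [[0.0, 1.0, -0.017], [-0.0, -0.017, -1.0], [-1.0, 0.0, 0.0]]
force: [0.1, 0.0, -2.9]
gripper_width: 0.0194
```

View pics/hold1.png

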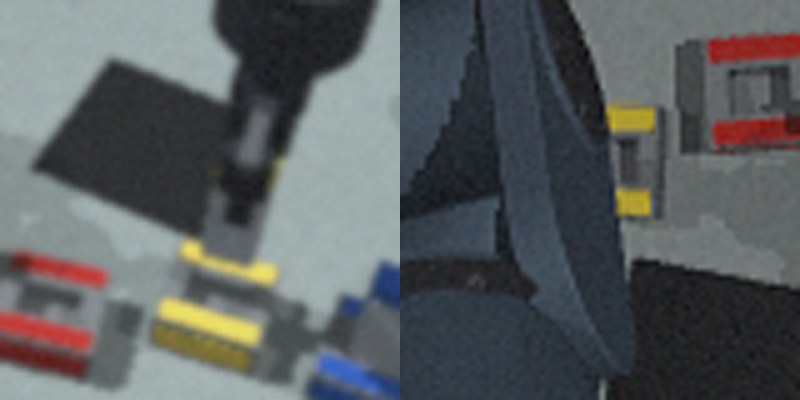

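The block (scene view, crop (240,230)) hangs upright just above the yellow slot. I'll correct x by 2 mm and go down.

```bash
python3 -m inch '[{"dx":0.01,"dy":0.0022,"dz":0,"ax":0,"ay":0,"az":0,"hand":0.1},{"dx":0.01,"dy":0,"dz":0,"ax":0,"ay":0,"az":0,"hand":0.1},{"dx":0.005,"dy":0,"dz":0,"ax":0,"ay":0,"az":0,"hand":0.1},{"dx":0.003,"dy":0,"dz":0,"ax":0,"ay":0,"az":0,"hand":0.1},{"dx":0.003,"dy":0,"dz":0,"ax":0,"ay":0,"az":0,"hand":0.1},{"dx":0.003,"dy":0,"dz":0,"ax":0,"ay":0,"az":0,"hand":0.1},{"dx":0.003,"dy":0,"dz":0,"ax":0,"ay":0,"az":0,"hand":0.1},{"dx":0,"dy":0,"dz":0,"ax":0,"ay":0,"az":0,"hand":0.1}]'
```

```text
t: 8.2
tcp_pos: [0.5652, 0.2369, 0.057]
tcp_rot: [[-0.0, 1.0, -0.017], [-0.0, -0.017, -1.0], [-1.0, -0.0, 0.0]]
force: [0.7, 0.2, -3.7]
gripper_width: 0.0197
```

```bash
python3 -m inch '[{"dx":0.003,"dy":0,"dz":0,"ax":0,"ay":0,"az":0,"hand":0.1},{"dx":0.003,"dy":0,"dz":0,"ax":0,"ay":0,"az":0,"hand":0.1},{"dx":0.003,"dy":0,"dz":0,"ax":0,"ay":0,"az":0,"hand":0.1},{"dx":0.002,"dy":0,"dz":0,"ax":0,"ay":0,"az":0,"hand":0.1},{"dx":0.001,"dy":0,"dz":0,"ax":0,"ay":0,"az":0,"hand":0.1},{"dx":0,"dy":0,"dz":0,"ax":0,"ay":0,"az":0,"hand":0.1},{"dx":0,"dy":0,"dz":0,"ax":0,"ay":0,"az":0,"hand":0.1},{"dx":0,"dy":0,"dz":0,"ax":0,"ay":0,"az":0,"hand":0.1}]'
```

```text
t: 9.0
tcp_pos: [0.5654, 0.237, 0.0454]
tcp_rot: [[0.0, 1.0, -0.017], [0.0, -0.017, -1.0], [-1.0, 0.0, -0.0]]
force: [-0.3, 0.0, -2.8]
gripper_width: 0.0196
```

```bash
python3 -m inch '[{"dx":0.0005,"dy":0,"dz":0,"ax":0,"ay":0,"az":0,"hand":0.1},{"dx":0.0005,"dy":0,"dz":0,"ax":0,"ay":0,"az":0,"hand":0.1},{"dx":0.0005,"dy":0,"dz":0,"ax":0,"ay":0,"az":0,"hand":0.1},{"dx":0,"dy":0,"dz":0,"ax":0,"ay":0,"az":0,"hand":0.1},{"dx":0,"dy":0,"dz":0,"ax":0,"ay":0,"az":0,"hand":0.1},{"dx":0,"dy":0,"dz":0,"ax":0,"ay":0,"az":0,"hand":0.1},{"dx":0,"dy":0,"dz":0,"ax":0,"ay":0,"az":0,"hand":0.1},{"dx":0,"dy":0,"dz":0,"ax":0,"ay":0,"az":0,"hand":0.1}]'
```

```text
t: 9.8
tcp_pos: [0.5655, 0.237, 0.0447]
tcp_rot: [[0.0, 1.0, -0.017], [0.0, -0.017, -1.0], [-1.0, 0.0, -0.0]]
force: [-2.1, -0.8, 6.5]
gripper_width: 0.0192
```

```bash
python3 -m inch '[{"dx":0,"dy":0,"dz":0,"ax":0,"ay":0,"az":0,"hand":0.6},{"dx":0,"dy":0,"dz":0,"ax":0,"ay":0,"az":0,"hand":0.6},{"dx":0,"dy":0,"dz":0,"ax":0,"ay":0,"az":0,"hand":0.6},{"dx":0,"dy":0,"dz":0,"ax":0,"ay":0,"az":0,"hand":0.6},{"dx":-0.01,"dy":0,"dz":0,"ax":0,"ay":0,"az":0,"hand":0.6},{"dx":-0.02,"dy":0,"dz":0,"ax":0,"ay":0,"az":0,"hand":0.6},{"dx":-0.04,"dy":0,"dz":0,"ax":0,"ay":0,"az":0,"hand":0.6},{"dx":-0.04,"dy":0,"dz":0,"ax":0,"ay":0,"az":0,"hand":0.6}]'
python3 -m inch '[{"dx":-0.02,"dy":-0.0065,"dz":0.045,"ax":0,"ay":0,"az":0,"hand":0.6},{"dx":-0.01,"dy":-0.0065,"dz":0.045,"ax":0,"ay":0,"az":0,"hand":0.6},{"dx":0,"dy":-0.0065,"dz":0.045,"ax":0,"ay":0,"az":0,"hand":0.6},{"dx":0,"dy":-0.0065,"dz":0.045,"ax":0,"ay":0,"az":0,"hand":0.6},{"dx":0,"dy":-0.0065,"dz":0.045,"ax":0,"ay":0,"az":0,"hand":0.6},{"dx":0,"dy":-0.0065,"dz":0.045,"ax":0,"ay":0,"az":0,"hand":0.6},{"dx":0,"dy":-0.0065,"dz":0.045,"ax":0,"ay":0,"az":0,"hand":0.6},{"dx":0,"dy":-0.0065,"dz":0.045,"ax":0,"ay":0,"az":0,"hand":0.6}]'
cat > m2.py <<'E'
import sys
from fit import *
k=sys.argv[1]
for n in("top","scene"):
    im,d=imaging.read_camera(n); np.savez(f"{n}{k}.npz",im=im,d=d)
    C=cloud(n,d); m=(C[...,2]>.07)&(C[...,2]<.1)&(np.hypot(C[...,0]-.565,C[...,1]-.237)<.03);P=C[m];print(n,len(P),P.mean(0) if len(P) else"",[np.percentile(P[:,2],95) if len(P) else ""])
    if n=="top": a=cv2.resize(im[175:255,195:295],(400,320),interpolation=2)
    else: b=cv2.resize(im[175:255,350:450],(400,320),interpolation=2)
save(f"pics/place{k}.png",np.hstack([a,b]))
E
python3 m2.py 2
```

```text
t: 10.6
tcp_pos: [0.565, 0.2369, 0.1554]
tcp_rot: [[-0.001, 1.0, -0.017], [-0.0, -0.017, -1.0], [-1.0, -0.001, 0.0]]
force: [0.8, -0.3, 0.8]
gripper_width: 0.0511
t: 11.4
tcp_pos: [0.5068, -0.1239, 0.1847]
tcp_rot: [[0.001, 1.0, -0.017], [-0.0, -0.017, -1.0], [-1.0, 0.001, 0.0]]
force: [0.4, -0.2, -0.5]
gripper_width: 0.0512
top 94 [0.56463133 0.23458166 0.08174919] [np.float64(0.08537800061924984)]
scene 96 [0.56955572 0.23808436 0.08100183] [np.float64(0.08532442233957703)]
```

View pics/place2.png

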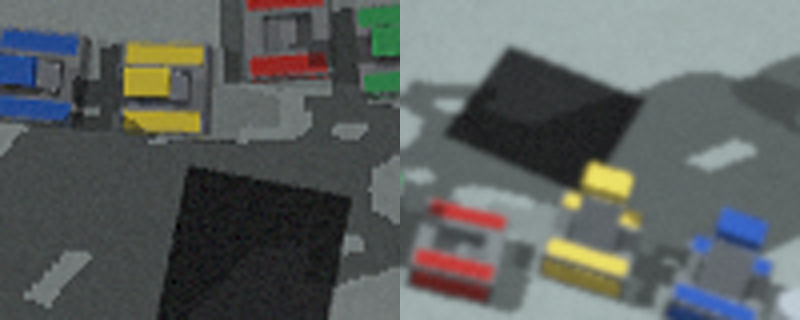

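The block stands in the yellow slot at the same height as the blue one (top z ≈ 0.083), with the gripper clear of it. On to the fastener.

```bash
python3 -m inch '[{"dx":0,"dy":-0.002,"dz":0.03,"ax":1,"ay":0,"az":0,"hand":0.6},{"dx":0,"dy":-0.003,"dz":0.03,"ax":0,"ay":0,"az":0,"hand":0.6},{"dx":0,"dy":-0.002,"dz":0.029,"ax":0,"ay":0,"az":0,"hand":0.6},{"dx":0.02,"dy":0,"dz":0,"ax":0,"ay":0,"az":0,"hand":0.6},{"dx":0.02,"dy":0,"dz":0,"ax":0,"ay":0,"az":0,"hand":0.6},{"dx":0,"dy":0,"dz":0,"ax":0,"ay":0,"az":0,"hand":0.6},{"dx":0,"dy":0,"dz":0,"ax":0,"ay":0,"az":0,"hand":0.6},{"dx":0,"dy":0,"dz":0,"ax":0,"ay":0,"az":0,"hand":0.6}]' 25
```

```text
t: 12.3
tcp_pos: [0.4984, -0.2108, 0.1451]
tcp_rot: [[0.002, 0.999, -0.034], [-0.001, -0.034, -0.999], [-1.0, 0.002, 0.001]]
force: [-0.4, 1.1, 0.4]
gripper_width: 0.0517
```

```bash
python3 -m inch '[{"dx":0.015,"dy":0.002,"dz":0.0022,"ax":0,"ay":0,"az":0,"hand":0.6},{"dx":0.015,"dy":0,"dz":0,"ax":0,"ay":0,"az":0,"hand":0.6},{"dx":0.015,"dy":0,"dz":0,"ax":0,"ay":0,"az":0,"hand":0.6},{"dx":0.013,"dy":0,"dz":0,"ax":0,"ay":0,"az":0,"hand":0.6},{"dx":0,"dy":0,"dz":0,"ax":0,"ay":0,"az":0,"hand":0.6},{"dx":0,"dy":0,"dz":0,"ax":0,"ay":0,"az":0,"hand":0.6},{"dx":0,"dy":0,"dz":0,"ax":0,"ay":0,"az":0,"hand":0.6},{"dx":0,"dy":0,"dz":0,"ax":0,"ay":0,"az":0,"hand":0.6}]'
python3 -m inch '[{"dx":0,"dy":0,"dz":0,"ax":0,"ay":0,"az":0,"hand":0.05},{"dx":0,"dy":0,"dz":0,"ax":0,"ay":0,"az":0,"hand":0.05},{"dx":0,"dy":0,"dz":0,"ax":0,"ay":0,"az":0,"hand":0.05},{"dx":0,"dy":0,"dz":0,"ax":0,"ay":0,"az":0,"hand":0.05},{"dx":0,"dy":0,"dz":0,"ax":0,"ay":0,"az":0,"hand":0.05},{"dx":0,"dy":0,"dz":0,"ax":0,"ay":0,"az":0,"hand":0.05},{"dx":0,"dy":0,"dz":0,"ax":0,"ay":0,"az":0,"hand":0.05},{"dx":0,"dy":0,"dz":0,"ax":0,"ay":0,"az":0,"hand":0.05}]' 25
```

```text
t: 13.1
tcp_pos: [0.5, -0.2133, 0.0864]
tcp_rot: [[0.001, 0.999, -0.034], [-0.001, -0.034, -0.999], [-1.0, 0.001, 0.001]]
force: [0.7, -0.1, -0.6]
gripper_width: 0.0512
t: 13.9
tcp_pos: [0.5, -0.2132, 0.0861]
tcp_rot: [[0.001, 0.999, -0.034], [-0.0, -0.034, -0.999], [-1.0, 0.001, 0.0]]
force: [3.0, 0.9, 5.1]
gripper_width: 0.0116
```

```bash
python3 -m inch '[{"dx":0,"dy":0,"dz":0,"ax":6,"ay":0,"az":0,"hand":0.05},{"dx":0,"dy":0,"dz":0,"ax":6,"ay":0,"az":0,"hand":0.05},{"dx":0,"dy":0,"dz":0,"ax":6,"ay":0,"az":0,"hand":0.05},{"dx":0,"dy":0,"dz":0,"ax":6,"ay":0,"az":0,"hand":0.05},{"dx":0,"dy":0,"dz":0,"ax":6,"ay":0,"az":0,"hand":0.05},{"dx":0,"dy":0,"dz":0,"ax":6,"ay":0,"az":0,"hand":0.05},{"dx":0,"dy":0,"dz":0,"ax":0,"ay":0,"az":0,"hand":0.05},{"dx":0,"dy":0,"dz":0,"ax":0,"ay":0,"az":0,"hand":0.05}]'
```

```text
t: 14.7
tcp_pos: [0.5001, -0.2132, 0.086]
tcp_rot: [[0.001, 0.79, -0.613], [-0.0, -0.613, -0.79], [-1.0, 0.001, -0.0]]
force: [5.0, 2.8, 4.7]
gripper_width: 0.0111
```

```bash
python3 -m inch '[{"dx":0,"dy":0,"dz":0,"ax":7,"ay":0,"az":0,"hand":0.05},{"dx":0,"dy":0,"dz":0,"ax":7,"ay":0,"az":0,"hand":0.05},{"dx":0,"dy":0,"dz":0,"ax":7,"ay":0,"az":0,"hand":0.05},{"dx":0,"dy":0,"dz":0,"ax":7,"ay":0,"az":0,"hand":0.05},{"dx":0,"dy":0,"dz":0,"ax":6,"ay":0,"az":0,"hand":0.05},{"dx":0,"dy":0,"dz":0,"ax":5.2,"ay":0,"az":0,"hand":0.05},{"dx":0,"dy":0,"dz":0,"ax":0,"ay":0,"az":0,"hand":0.05},{"dx":0,"dy":0,"dz":0,"ax":0,"ay":0,"az":0,"hand":0.05}]'
python3 - <<'E'
from h import *
R=np.array(robot.get_obs()["tcp_rot"]);print(np.degrees(np.arctan2(R[1,1],R[0,1])))
E
```

```text
t: 15.5
tcp_pos: [0.5002, -0.2133, 0.086]
tcp_rot: [[0.001, 0.225, -0.974], [-0.001, -0.974, -0.225], [-1.0, 0.001, -0.001]]
force: [4.0, 1.7, 3.3]
gripper_width: 0.0115
-77.01553245688022
```

```bash
python3 -m inch '[{"dx":0,"dy":0,"dz":0,"ax":0,"ay":0,"az":0,"hand":0.4},{"dx":0,"dy":0,"dz":0,"ax":0,"ay":0,"az":0,"hand":0.4},{"dx":0,"dy":0,"dz":0,"ax":0,"ay":0,"az":0,"hand":0.4},{"dx":-0.01,"dy":0,"dz":0,"ax":0,"ay":0,"az":0,"hand":0.4},{"dx":-0.02,"dy":0,"dz":0,"ax":0,"ay":0,"az":0,"hand":0.4},{"dx":-0.03,"dy":0,"dz":0,"ax":0,"ay":0,"az":0,"hand":0.4},{"dx":-0.03,"dy":-0.02,"dz":-0.005,"ax":0,"ay":0,"az":0,"hand":0.4},{"dx":0,"dy":-0.04,"dz":-0.009,"ax":0,"ay":0,"az":0,"hand":0.4}]'
python3 -m inch '[{"dx":0,"dy":-0.048,"dz":-0.011,"ax":0,"ay":0,"az":0,"hand":0},{"dx":0,"dy":-0.048,"dz":-0.011,"ax":0,"ay":0,"az":0,"hand":0},{"dx":0,"dy":-0.048,"dz":-0.011,"ax":0,"ay":0,"az":0,"hand":0},{"dx":0,"dy":-0.048,"dz":-0.011,"ax":0,"ay":0,"az":0,"hand":0},{"dx":0,"dy":0,"dz":0,"ax":0,"ay":0,"az":0,"hand":0},{"dx":0,"dy":0,"dz":0,"ax":0,"ay":0,"az":0,"hand":0},{"dx":0,"dy":0,"dz":0,"ax":0,"ay":0,"az":0,"hand":0},{"dx":0,"dy":0,"dz":0,"ax":0,"ay":0,"az":0,"hand":0}]'
cat > m3.py <<'E'
import sys
from fit import *
k=sys.argv[1]
for n in("top","scene"):
    im,d=imaging.read_camera(n); np.savez(f"{n}{k}.npz",im=im,d=d);C=cloud(n,d);X=(C[...,0]-.505);Y=C[...,1]+.247
    m=(C[...,2]>.095)&(C[...,2]<.12)&(np.hypot(X,Y)<.09)&(d>0);P=C[m]
    w,V=np.linalg.eigh(np.cov(P[:,:2].T)); print(n,"bar",len(P),P.mean(0),np.degrees(np.arctan2(V[1,1],V[0,1])),np.sqrt(w*12))
    if n=="top": a=cv2.resize(im[180:250,375:445],(400,400),interpolation=2)
    else: b=cv2.resize(im[140:210,215:295],(400,400),interpolation=2)
T={"top":[386,194,28,52]}
red=lambda p:[boxpts(p[0],p[1],p[2],s*p[5],0,p[4],p[3],.078,.0782) for s in(1,-1)]
p,_=fit(red,[.5,-.212,.22,.004,.03,.04],[.004,.004,.08,.001,.004,.004],T,"r",k);print(p,np.degrees(p[2]))
save(f"pics/fast{k}.png",np.hstack([a,b]))
E
python3 m3.py 3
```

```text
t: 16.3
tcp_pos: [0.5017, -0.153, 0.1801]
tcp_rot: [[0.006, 0.22, -0.976], [-0.003, -0.976, -0.22], [-1.0, 0.004, -0.006]]
force: [1.1, 0.3, -0.4]
gripper_width: 0.0342
t: 17.1
tcp_pos: [0.5003, 0.0443, 0.1759]
tcp_rot: [[0.0, 0.22, -0.975], [-0.0, -0.975, -0.22], [-1.0, 0.0, -0.0]]
force: [0.4, -1.0, 0.1]
gripper_width: 0.0001
top bar 97 [ 0.49965248 -0.21144931  0.11038102] -167.02494015199255 [0.01292197 0.04408742]
scene bar 66 [ 0.50514358 -0.20849742  0.10789713] -169.27498721704302 [0.01299818 0.04960801]
[ 0.50054582 -0.2132817   0.22443636  0.00409849  0.02908121  0.04309295] 12.859255979190063
```

View pics/fast3.png

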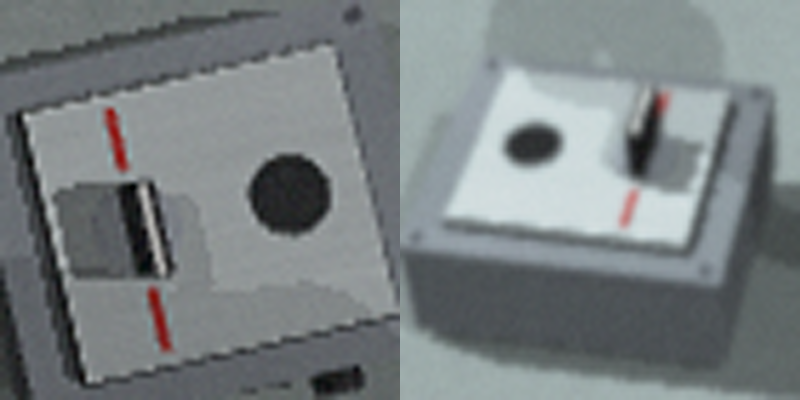

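The bar sits at 13.0° against 12.9° for the red marks, so it is aligned (left crop: bar at (145,230), marks at (115,140) and (160,320)). Next is the press spot.

```bash
python3 -m inch '[{"dx":0,"dy":0.0405,"dz":0.007,"ax":0,"ay":0,"az":0,"hand":0},{"dx":0,"dy":0.0405,"dz":0.007,"ax":0,"ay":0,"az":0,"hand":0},{"dx":0,"dy":0.0405,"dz":0.007,"ax":0,"ay":0,"az":0,"hand":0},{"dx":0,"dy":0.0405,"dz":0.007,"ax":0,"ay":0,"az":0,"hand":0},{"dx":0,"dy":0.0405,"dz":0.007,"ax":0,"ay":0,"az":0,"hand":0},{"dx":0,"dy":0.0405,"dz":0.007,"ax":0,"ay":0,"az":0,"hand":0},{"dx":0,"dy":0.0405,"dz":0.007,"ax":0,"ay":0,"az":0,"hand":0},{"dx":0,"dy":0.0405,"dz":0.007,"ax":0,"ay":0,"az":0,"hand":0}]'
python3 -m inch '[{"dx":0.02,"dy":0,"dz":0,"ax":0,"ay":0,"az":0,"hand":0},{"dx":0.02,"dy":0,"dz":0,"ax":0,"ay":0,"az":0,"hand":0},{"dx":0.02,"dy":0,"dz":0,"ax":0,"ay":0,"az":0,"hand":0},{"dx":0.02,"dy":0,"dz":0,"ax":0,"ay":0,"az":0,"hand":0},{"dx":0.01,"dy":0,"dz":0,"ax":0,"ay":0,"az":0,"hand":0},{"dx":0,"dy":0,"dz":0,"ax":0,"ay":0,"az":0,"hand":0},{"dx":0,"dy":0,"dz":0,"ax":0,"ay":0,"az":0,"hand":0},{"dx":0,"dy":0,"dz":0,"ax":0,"ay":0,"az":0,"hand":0}]'
```

```text
t: 18.0
tcp_pos: [0.517, -0.2854, 0.1758]
tcp_rot: [[-0.0, 0.221, -0.975], [0.0, -0.975, -0.221], [-1.0, -0.0, 0.0]]
force: [0.8, 0.5, 0.4]
gripper_width: -0.0002
t: 18.8
tcp_pos: [0.518, -0.2833, 0.0869]
tcp_rot: [[0.001, 0.222, -0.975], [-0.001, -0.975, -0.222], [-1.0, 0.001, -0.001]]
force: [0.2, 0.1, 0.4]
gripper_width: 0.0001
```

```bash
python3 -m inch '[{"dx":0.003,"dy":0,"dz":0,"ax":0,"ay":0,"az":0,"hand":0},{"dx":0.003,"dy":0,"dz":0,"ax":0,"ay":0,"az":0,"hand":0},{"dx":0.003,"dy":0,"dz":0,"ax":0,"ay":0,"az":0,"hand":0},{"dx":0.002,"dy":0,"dz":0,"ax":0,"ay":0,"az":0,"hand":0},{"dx":0.002,"dy":0,"dz":0,"ax":0,"ay":0,"az":0,"hand":0},{"dx":0.002,"dy":0,"dz":0,"ax":0,"ay":0,"az":0,"hand":0},{"dx":0,"dy":0,"dz":0,"ax":0,"ay":0,"az":0,"hand":0},{"dx":0,"dy":0,"dz":0,"ax":0,"ay":0,"az":0,"hand":0}]'
```

```text
t: 19.6
tcp_pos: [0.5177, -0.2829, 0.0715]
tcp_rot: [[0.0, 0.222, -0.975], [-0.0, -0.975, -0.222], [-1.0, 0.0, -0.0]]
force: [-3.3, 2.3, 9.9]
gripper_width: -0.0
```

```bash
python3 -m inch '[{"dx":0.0005,"dy":0,"dz":0,"ax":0,"ay":0,"az":0,"hand":0},{"dx":0.0005,"dy":0,"dz":0,"ax":0,"ay":0,"az":0,"hand":0},{"dx":0.0005,"dy":0,"dz":0,"ax":0,"ay":0,"az":0,"hand":0},{"dx":0.0005,"dy":0,"dz":0,"ax":0,"ay":0,"az":0,"hand":0},{"dx":0,"dy":0,"dz":0,"ax":0,"ay":0,"az":0,"hand":0},{"dx":0,"dy":0,"dz":0,"ax":0,"ay":0,"az":0,"hand":0},{"dx":0,"dy":0,"dz":0,"ax":0,"ay":0,"az":0,"hand":0},{"dx":0,"dy":0,"dz":0,"ax":0,"ay":0,"az":0,"hand":0}]'
```

```text
t: 20.4
tcp_pos: [0.5177, -0.2829, 0.07]
tcp_rot: [[0.0, 0.222, -0.975], [-0.0, -0.975, -0.222], [-1.0, 0.0, -0.0]]
force: [-4.9, 3.3, 16.2]
gripper_width: 0.0002
```

```bash
python3 -m inch '[{"dx":0.0005,"dy":0,"dz":0,"ax":0,"ay":0,"az":0,"hand":0},{"dx":0,"dy":0,"dz":0,"ax":0,"ay":0,"az":0,"hand":0},{"dx":0,"dy":0,"dz":0,"ax":0,"ay":0,"az":0,"hand":0},{"dx":0,"dy":0,"dz":0,"ax":0,"ay":0,"az":0,"hand":0},{"dx":0,"dy":0,"dz":0,"ax":0,"ay":0,"az":0,"hand":0},{"dx":0,"dy":0,"dz":0,"ax":0,"ay":0,"az":0,"hand":0},{"dx":0,"dy":0,"dz":0,"ax":0,"ay":0,"az":0,"hand":0},{"dx":0,"dy":0,"dz":0,"ax":0,"ay":0,"az":0,"hand":0}]'
python3 - <<'E'
from h import *
im,d=imaging.read_camera("scene");C=cloud("scene",d)
c,s=np.cos(.225),np.sin(.225);X=C[...,0]-.5077;Y=C[...,1]+.2465;x=c*X+s*Y;y=-s*X+c*Y
for nm,m in(("panel",(abs(x)<.06)&(abs(y)<.07)&(abs(C[...,2]-.075)<.008)),("rim",((abs(x)>.07)|(abs(y)>.08))&(abs(x)<.082)&(abs(y)<.097)&(C[...,2]>.062)&(C[...,2]<.09))): print(nm,m.sum(),np.median(C[m][:,2]))
m=(C[...,2]>.087)&(C[...,2]<.108)&(np.hypot(C[...,0]-.5005,C[...,1]+.213)<.028);w,V=np.linalg.eigh(np.cov(C[m][:,:2].T));print("bar",m.sum(),np.degrees(np.arctan(V[1,1]/V[0,1])))
m=(C[...,2]>.07)&(C[...,2]<.1)&(np.hypot(C[...,0]-.565,C[...,1]-.237)<.03);print("block",C[m].mean(0))
save("pics/end.png",np.hstack([cv2.resize(im[130:215,200:300],(400,340),interpolation=2),cv2.resize(im[150:270,180:330+170],(400,340),interpolation=2)]))
print(robot.get_obs()["force"])
E
```

```text
t: 21.2
tcp_pos: [0.5178, -0.283, 0.07]
tcp_rot: [[0.0, 0.222, -0.975], [-0.0, -0.975, -0.222], [-1.0, 0.0, -0.0]]
force: [-7.8, 3.8, 20.8]
gripper_width: 0.0001
panel 880 0.07060306333204444
rim 525 0.07034613166106553
bar 68 10.578399512412854
block [0.5695203  0.237861   0.08086301]
[-7.84664245  4.71139472 21.28197656]
```

View pics/end.png

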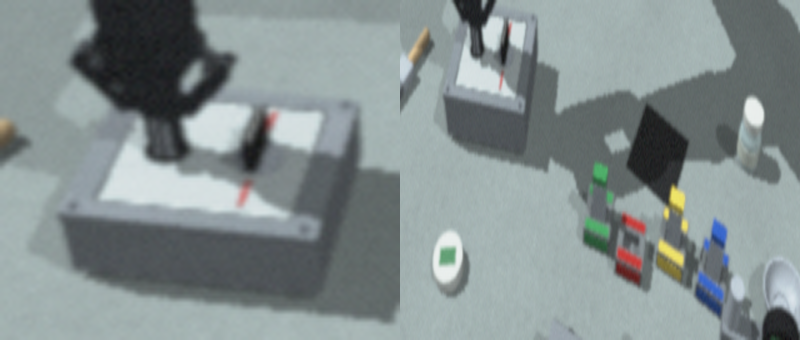

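Panel and rim heights now agree (70.6 and 70.3 mm), z no longer drops as the force rises, and the bar and block are unchanged (fingers on the disc at (170,150), bar in line with the red marks). Handing in while pressing.

```bash
python3 -c "
from h import *
print(ticket.job_done())"
```

```text
the job is handed in; nothing more can be done
None
```

The gauge is closed up and handed in, with the gripper still pressing the panel flush at about 21 N.

- **Setting block:** The yellow block is standing in the yellow-labelled slot and has been let go. I felt it touch the slot floor, and its top measures about 83 mm, as it should when fully down.
- **Fastener:** I turned it clockwise about 75°. Measured from above after release, the bar lay at 13.0° and the red marks at 12.9°.
- **Panel:** I pressed it on the black disc after the fastener was set. Its top measures 70.6 mm against 70.3 mm for the frame, and it no longer moves down as the push increases.

One check disagreed. The scene camera's depth readings put the bar at about 10.6°–10.7° after the turn. That view is oblique and also read about 2° off the top camera before the turn, so I trusted the top view. Nothing else on the bench appeared disturbed in the last picture, though I did not measure the other items. The last reading was at about 21 s of the 51 s allowed.

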